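# Take the temperature of the dog-bone sand core

### The job

Take the infrared thermometer gun out of its dock and aim it straight down at the middle of the dog-bone (figure-eight) sand core from about 4 cm above it, holding it steady there for two seconds without touching the core. Then stand the gun back upright in its dock, all the way down, and let go; the core must stay where it was.

Things in the scene. Friction and masses are not known exactly. Their poses are not given: they have to be found in the camera images.
- thermometer: Pistol-shaped infrared thermometer, 0.2 kg, standing nose down in its dock. Origin: lens, centre of the nose's flat front face (lowest point); +z up the barrel to its rear, so it looks along -z. Black round nose, 42 mm diameter, z 0-40 mm; grey box barrel 50 (x) by 40 mm (y), z 40-130 mm. Black handle 28 mm wide sticks out to x = -122 mm at z 55-115 mm; display on the top end.
- thermometer_grip (a point): Good place to grip the gun from above, across its 40 mm width (along the gun's y): on the barrel's axis, 110 mm above the lens and 20 mm below the barrel's top end. Axes as the gun's.
- dock: Aluminium dock fixed to the bench: base plate 84 by 84 by 6 mm with an open square pocket in its middle, 52 by 52 mm inside (5 mm clear all round the gun's nose), walls 5 mm thick, floor 6 mm and rim 36 mm above the bench. Origin: centre of its underside. The gun starts centred in it, nose on the pocket floor, same heading within 3 degrees.
- dogbone: Core to measure: loose figure-eight of baked sand, flat on the bench, 84 mm long (x), 44 wide at its round ends, 25 at the waist, 25 thick, 0.12 kg. Origin: centre of underside; aim at the middle of its top, 25 mm above. Bystander cores of the same sand: upright cylinder 50 by 50 mm, flat disc 60 by 12 mm, bar 172 by 22 mm. No other loose thing nearby is over 70 mm tall.
Mind the look-alikes: they are no part of the job. There is more than one size of the thermometer; the job needs the largest.

How it is judged:
By the outcome, as a careful person would: the job done as asked, in the order asked, and still so for the second after the job is handed in, with the robot touching nothing.
It also fails if it takes over 56 s, if anything falls off the work surface, if the arm or the gripper's body presses on something with over 40 N, if the wrist force passes 120 N, or if a joint passes its speed limit or range.

### The arm

A 7-joint arm with a two-finger parallel gripper is mounted at the origin on the work surface. World frame = base frame: x ahead of the robot, y to its left, z up, the work surface at z = 0. Lengths are in m, angles in rad, forces in N, time in s.
With the tool pointing down it reaches from about 0.425 to 0.875 m from the base axis. Payload 4.7 kg.
Tool frame: the origin (TCP) lies on the centre line of the jaws, within the pads' length; the fingertips stand ahead of it and the grasp point (between the pads) lies 2 mm behind it (nose_length is the z of the fingertips in the tool frame, in m); z points along the fingers, y is the line along which they close (so a half turn about z gives the same grasp; the last joint's range is limited). The gripper opens to 87 mm and grips with 3 to 60 N. Pads are 19 mm wide; open, the fingers measure 117 mm over their backs; the gripper's body (75 mm by 190 mm) begins 51 mm behind the grasp point.
Start: joints at [1.312, 0.321, -0.07, 1.45, 0.023, 1.371, -0.057], TCP at [0.175, -0.626, 0.24] pointing down, gripper open.
Joint ranges: [-2.86, 2.86], [-0.3, 2.09], [-1.38, 1.24], [0.06, 2.45], [-1.56, 4.7], [0.09, 2.05], [-2.69, 2.69]. Speed limits (rad/s): [2.57, 2.57, 3.14, 3.14, 3.14, 3.14, 3.14].

### API

Orientations are given as a rotation vector (axis times angle).
In Python, from bench import * gives the robot as it stands.
- The arm moves only by the tool send_rows, never from a script. Its arguments are lists of equal length, an entry for each row: "xyz": the shift along the tool's x, y, z in mm, a list of three; "dr": the turn, a rotation vector about the tool's x, y, z in rad, a list of three. A call has exactly 10 rows; each row is the pose to reach, as a shift and turn from the pose commanded when the call began, along the tool's axes at that moment; what a row does not reach only later rows make up. A row lasts 1/12 s, in which the tool goes at most 41.7 mm and 7.16 degrees, less where a joint would pass 70% of its speed; a pose out of reach is approached as far as the arm can. A call with a gripper value outside its range is refused whole. "jaw" is the finger opening in mm, from 0 to 87, set as the call begins (left out, the last holds). The fingers move at their own pace and stop on an object; "grip_force" is the grip in N (left out, the last holds). Time passes only in rows, so rows that repeat a pose let the fingers close, or fill a call up. It gives the time, the measured TCP pose, the force, the opening and the grip force at its end, in the units of the state.
- get_state(): the state, without advancing time (a new reading comes with each control period).
- get_image(name): name is "side" or "top"; returns the picture (480x640x3 uint8, red, green, blue); there is no depth.
- calibration(name): a dict with "vfov" (degrees; the focal length in pixels is half the picture's height over the tangent of half this angle, whatever the lens; pixels are square), "cx", "cy" (the principal point, pixels), "k1" (the pictures are not rectified: a ray, as slopes to the right and down, at radius r is drawn at 1 + k1 r^2 times it, then the intrinsics apply), "rvec" (rotation vector, rad) and "tvec" (3), from world to camera coordinates, as OpenCV has them. Camera axes: x right, y down, z forward; pixel columns grow to the right and rows downward; lengths in m; the calibration is good to about 2 mm. A picture is of the moment at which its call begins. calibration takes no time and is no camera call.
- close_job(): hands the job in; it is judged then, once.
The state is a dict: "time": time; "joint_positions": joint angles; "qd": joint speeds; "joint_torque": joint torques, N m; "position": TCP position; "tool_rot": TCP orientation; "ft_force": force on the tool from outside, world axes, zero at the start; "torque": the same for the moment, N m; "grip_width": opening from 0.0 (shut) to 1.0 (fully open); "grip_force": force on a finger pad.
Only numpy, scipy, OpenCV 4.12 (cv2) and the standard library are available. Lean on these libraries where they do the work, as an engineer would, in place of code of your own. Each camera call takes 0.05 s, during which the arm holds its last target. There are 200 camera calls.

## Working session

There is one attempt and no reset: what is moved stays moved. The work goes in short steps, Python scripts to look and compute and a tool call to move; the robot and the scene stay as the last step left them, time stands still between calls to the robot, and variables do not carry over. Pictures are saved under pics/ and viewed, at most 10 in all, crops included, and the job is handed in when it is done.

Besides the shell and the picture viewer there is one more tool, called after "Emit:" by a JSON object that holds its "api" and its "payload", one argument or row to a line. send_rows: Moves the arm, as the interface text tells. Its arguments: {"type":"object","properties":{"xyz":{"type":"array"},"dr":{"type":"array"},"jaw":{"type":"number"},"grip_force":{"type":"number"}},"required":["xyz","dr"]}

```bash
mkdir -p pics; cat > h.py <<'E'
from bench import *
import numpy as np, cv2
from scipy.spatial.transform import Rotation as R
def cam(n):
    c=calibration(n); f=240/np.tan(np.radians(c["vfov"])/2)
    return c,f,R.from_rotvec(c["rvec"]).as_matrix(),np.array(c["tvec"],float)
def proj(n,P):
    c,f,M,t=cam(n); p=M@np.array(P,float)+t; s=p[:2]/p[2]; s=s*(1+c["k1"]*(s@s))
    return np.array([c["cx"],c["cy"]])+f*s
def ray(n,uv):
    c,f,M,t=cam(n); d=(np.array(uv,float)-[c["cx"],c["cy"]])/f; s=d.copy()
    for _ in range(30): s=d/(1+c["k1"]*(s@s))
    return -M.T@t, M.T@np.array([s[0],s[1],1])
def onz(n,uv,z):
    o,d=ray(n,uv); return o+d*(z-o[2])/d[2]
E
python3 - <<'E'
from h import *
s=get_state(); print(s)
for n in("top","side"):
    cv2.imwrite(f"pics/{n}0.png",get_image(n)[:,:,::-1]); print(calibration(n)); print(ray(n,(320,240)))
try: print(nose_length)
except Exception as e: print(e)
E
```

```text
{'time': 0.0, 'joint_positions': array([ 1.31209002,  0.32180397, -0.07012802,  1.45168023,  0.02263306,
        1.37081256, -0.05692695]), 'qd': array([-0.00095276, -0.0009868 , -0.00022165,  0.0006331 , -0.00017284,
       -0.00010426,  0.00066784]), 'joint_torque': array([-4.01010084e-04, -4.91291678e+01, -4.04357566e-01, -3.12533784e+01,
       -6.40283804e-02,  4.34727164e-02,  1.67546686e-04]), 'position': array([ 0.1749578 , -0.62546072,  0.23847158]), 'tool_rot': array([-3.11053982e+00, -4.27020038e-01,  5.92848601e-04]), 'ft_force': array([-0.2178682 ,  0.05339806,  0.60118824]), 'torque': array([-0.0482216 , -0.02201575, -0.0204005 ]), 'grip_force': 0.0, 'grip_width': 0.9956803909514361}
{'vfov': 55.37732985584986, 'cx': 319.91684003949365, 'cy': 244.90958083797128, 'k1': -0.0516100691465318, 'rvec': array([ 2.18750875, -2.20787429,  0.08841168]), 'tvec': array([-0.11351739,  0.54752781,  1.06795733])}
(array([ 0.47809788, -0.09941069,  1.10215502]), array([ 0.07364021, -0.01792879, -0.9971815 ]))
{'vfov': 44.05318742264631, 'cx': 319.62617402257706, 'cy': 246.14092711384558, 'k1': 0.04530236885831959, 'rvec': array([ 0.57270282, -2.73618217,  1.09653028]), 'tvec': array([0.4408697 , 0.30211698, 1.13616597])}
(array([0.1932791 , 0.69718738, 1.02620018]), array([ 0.26712242, -0.64300246, -0.71784469]))
0.017
```

View pics/top0.png

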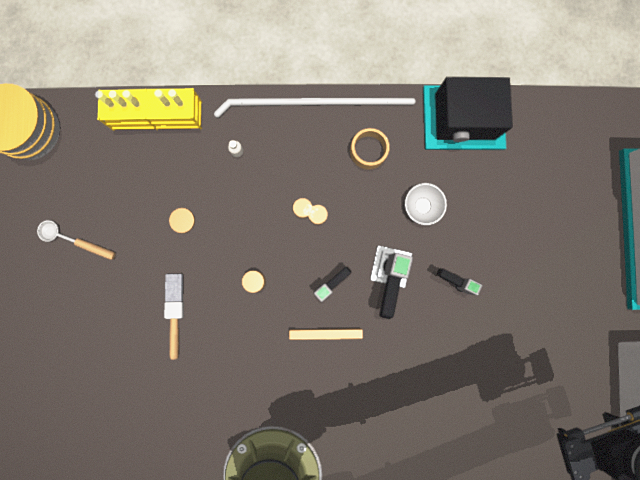

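View pics/side0.png

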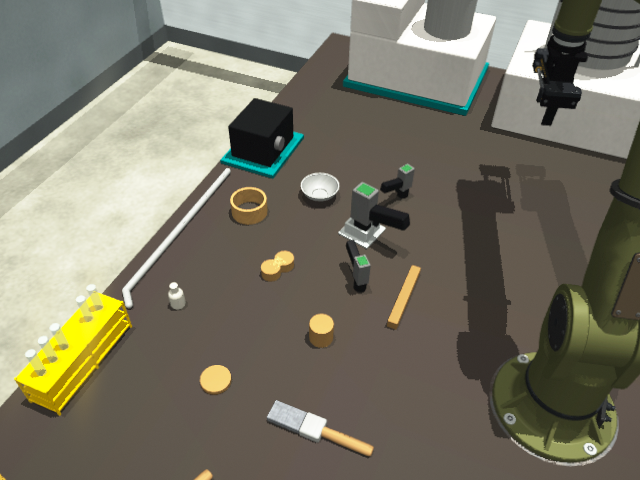

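Top view shows three thermometer candidates: (330,285), standing loose, small; (393,275), in the dock, largest; (457,280), loose, small. The docked one fits, being both the largest and the only one in the dock. The dog-bone is at (310,210) in top and (278,265) in side. I'll confirm with one crop and measure.

```bash
cat > m.py <<'E'
from h import *
def mask(im,lo,hi):
    return cv2.inRange(cv2.cvtColor(im,cv2.COLOR_BGR2HSV),np.array(lo),np.array(hi))
def blobs(m,amin=30):
    n,l,s,c=cv2.connectedComponentsWithStats(m)
    return [(c[i].round(1),s[i][4],l==i) for i in range(1,n) if s[i][4]>=amin]
E
python3 - <<'E'
from m import *
t=cv2.imread("pics/top0.png"); s=cv2.imread("pics/side0.png")
a=cv2.resize(t[180:350,290:490],None,fx=3,fy=3,interpolation=cv2.INTER_CUBIC)[:,:400*3//2]
b=cv2.resize(s[150:300,320:420],None,fx=2,fy=2)
c=np.zeros((510,800,3),np.uint8); c[:,:600]=a; c[:300,600:]=b
cv2.imwrite("pics/crop.png",c)
for n,im,r in(("top",t,(180,350,290,490)),("side",s,(150,300,240,420))):
    m=mask(im,(50,60,60),(80,255,255)); k=np.zeros_like(m); k[r[0]:r[1],r[2]:r[3]]=1
    for c_,a_,l in blobs(m*k): print(n,"green",c_,a_,onz(n,c_,.136).round(4),cv2.minAreaRect(np.argwhere(l)[:,::-1].astype(np.float32)))
    m=mask(im,(8,70,90),(30,255,255))
    for c_,a_,l in blobs(m,150):
        if 180<c_[1]<300 and 240<c_[0]<340:
            print(n,"sand",c_,a_,onz(n,c_,.025).round(4),cv2.minAreaRect(np.argwhere(l)[:,::-1].astype(np.float32)))
E
```

```text
top green [401.5 265.1] 198 [ 0.4946 -0.2892  0.136 ] ((401.4706115722656, 265.11767578125), (12.611851692199707, 15.522278785705566), 14.03624439239502)
top green [473.5 286.6] 79 [ 0.4472 -0.4429  0.136 ] ((473.50006103515625, 286.5), (9.391485214233398, 7.602630615234375), 26.56505012512207)
top green [322.4 291. ] 40 [ 0.4418 -0.1208  0.136 ] ((323.0, 291.0), (10.0, 6.0), 0.0)
top sand [309.4 211. ] 178 [ 0.6268 -0.0943  0.025 ] ((309.6328125, 210.83935546875), (36.760807037353516, 19.811901092529297), 23.629377365112305)
side green [406.1 167.7] 50 [ 0.4327 -0.4024  0.136 ] ((406.1000671386719, 167.70001220703125), (5.81377649307251, 9.391485214233398), 63.43495178222656)
side green [365.4 189. ] 127 [ 0.4941 -0.2911  0.136 ] ((365.3000183105469, 188.90000915527344), (15.652474403381348, 9.391485214233398), 26.56505012512207)
side green [362.  260.3] 75 [ 0.4241 -0.0823  0.136 ] ((362.04998779296875, 260.1500244140625), (8.538147926330566, 8.854375839233398), 71.56504821777344)
side sand [248.7 204.9] 1108 [ 0.7757 -0.2389  0.025 ] ((248.5, 205.0), (38.0, 37.0), 90.0)
side sand [277.2 265.2] 727 [ 0.6227 -0.0876  0.025 ] ((277.4801330566406, 265.19134521484375), (23.31266212463379, 38.21353530883789), 57.2647705078125)
```

View pics/crop.png

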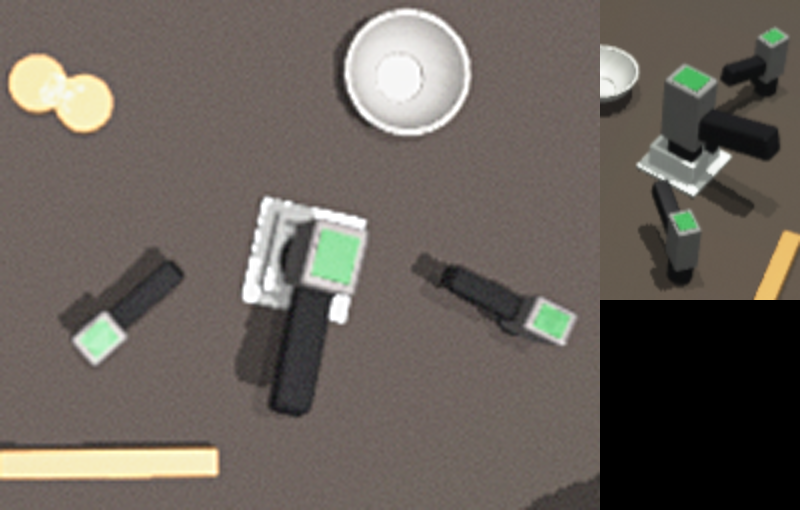

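```bash
cat > tri.py <<'E'
from m import *
def tri(ut,us):
    o1,d1=ray("top",ut);o2,d2=ray("side",us)
    A=np.stack([d1,-d2],1);k=np.linalg.lstsq(A,o2-o1,rcond=None)[0]
    p,q=o1+d1*k[0],o2+d2*k[1]; return ((p+q)/2).round(4),np.linalg.norm(p-q).round(4)
def yaw(n,l,z):  # principal axis via minAreaRect of contour cast on plane z
    cs,_=cv2.findContours(l.astype(np.uint8),cv2.RETR_EXTERNAL,cv2.CHAIN_APPROX_NONE)
    p=np.array([onz(n,c[0],z)[:2] for c in max(cs,key=len)])
    return cv2.minAreaRect((p*1000).astype(np.float32))
E
python3 - <<'E'
from tri import *
t=cv2.imread("pics/top0.png"); s=cv2.imread("pics/side0.png")
print("gun top",tri((401.5,265.1),(365.4,189)))
for n,im,c in(("top",t,(401,265)),("side",s,(365,189))):
    for c_,a,l in blobs(mask(im,(45,40,60),(85,255,255))):
        if np.hypot(*(c_-c))<6: print(n,"green",yaw(n,l,.136),c_,a)
# handle in top view: dark pixels
g=t.max(2); m=(g<48).astype(np.uint8); k=np.zeros_like(m);k[272:322,375:415]=1
for c_,a,l in blobs(m*k,100):
    print("handle",c_,a,yaw("top",l,.121))
    ys=np.argwhere(l); 
    rows=[(np.argwhere(l[r]).mean(),r,l[r].sum()) for r in range(284,312,3)]; print(rows)
    P=np.array([onz("top",(u,r),.121)[:2] for u,r,_ in rows]); print(np.degrees(np.arctan2(*(P[0]-P[-1])[::-1])),P[0])
# dock plate
m=(t.min(2)>175).astype(np.uint8);k=np.zeros_like(m);k[240:295,365:415]=1
pts=np.argwhere(cv2.bitwise_and(m,k))[:,::-1].astype(np.float32); print("dock px",cv2.minAreaRect(pts),[onz("top",p,.006).round(4) for p in cv2.boxPoints(cv2.minAreaRect(pts))])
# dogbone
for n,im,(x0,x1,y0,y1) in(("top",t,(285,335,190,230)),("side",s,(255,300,245,285))):
    h=im.max(2); m=(h>(215 if n=="top" else 190)).astype(np.uint8);k=np.zeros_like(m);k[y0:y1,x0:x1]=1
    for c_,a,l in blobs(m*k,60): print(n,"bone",c_,a,onz(n,c_,.025).round(4),yaw(n,l,.025))
E
```

```text
gun top (array([ 0.4941, -0.289 ,  0.1377]), np.float64(0.0011))
top green ((494.61114501953125, -289.01507568359375), (27.900493621826172, 34.03443908691406), 75.4146499633789) [401.5 265.1] 213
side green ((494.0138244628906, -291.3854675292969), (30.024311065673828, 35.410797119140625), 75.81468200683594) [365.4 189. ] 141
handle [384.4 299.1] 134 ((427.0205383300781, -256.2981872558594), (23.66124153137207, 89.75164031982422), 88.97899627685547)
[(np.float64(386.5), 284, np.int64(2)), (np.float64(386.0), 287, np.int64(3)), (np.float64(385.0), 290, np.int64(3)), (np.float64(384.5), 293, np.int64(4)), (np.float64(384.0), 296, np.int64(3)), (np.float64(383.5), 299, np.int64(2)), (np.float64(382.5), 302, np.int64(4)), (np.float64(382.0), 305, np.int64(3)), (np.float64(382.0), 308, np.int64(3)), (np.float64(381.0), 311, np.int64(3))]
-12.569747917902077 [ 0.45464275 -0.25890042]
dock px ((391.24847412109375, 266.18511962890625), (36.248653411865234, 35.430538177490234), 12.72435474395752) [array([ 0.4632, -0.2373,  0.006 ]), array([ 0.546 , -0.2575,  0.006 ]), array([ 0.526 , -0.3428,  0.006 ]), array([ 0.4431, -0.3221,  0.006 ])]
top bone [309.8 210.5] 563 [ 0.628  -0.0953  0.025 ] ((627.6400146484375, -95.43173217773438), (84.0933837890625, 44.150325775146484), 65.7513427734375)
side bone [276.8 262.1] 440 [ 0.6276 -0.0956  0.025 ] ((627.4441528320312, -96.74291229248047), (83.07605743408203, 43.638641357421875), 66.29521942138672)
```

The crop confirms it: the docked gun (crop (330,255), side (690,100)) is clearly the largest of the three. Gun axis ≈ (0.494,-0.2895), yaw ≈ -14°. Dog-bone middle is (0.6277,-0.096), and both views agree.

```bash
cat > d.py <<'E'
import sys
from h import *
# python3 d.py x y z yawdeg : shift (tool mm) and turn (tool rad) to target
def delta(x,y,z,yw):
    s=get_state(); A=R.from_rotvec(s["tool_rot"]); B=R.from_euler("z",yw,degrees=True)*R.from_euler("x",180,degrees=True)
    print("t",round(s["time"],2),"pos",s["position"].round(4),"F",s["ft_force"].round(1),"gw",round(s["grip_width"]*87,1),"gf",s["grip_force"])
    print("xyz",(A.inv().apply(np.array([x,y,z])-s["position"])*1000).round(1),"dr",(A.inv()*B).as_rotvec().round(4))
if __name__=="__main__": delta(*map(float,sys.argv[1:]))
E
python3 d.py .494 -.2895 .22 -14
```

```text
t 0.1 pos [ 0.175  -0.6255  0.2386] F [ 0.6 -0.9  0.4] gw 87.5 gf 0.0
xyz [ 397.8 -237.6   18.9] dr [-1.700e-03  5.000e-04  5.172e-01]
```

Emit:
{"api": "send_rows", "payload": {
  "xyz": [
    [10, -6, 0],
    [30, -18, 0],
    [55, -33, 0],
    [82, -49, 0],
    [110, -66, 0],
    [138, -82, 0],
    [166, -99, 0],
    [194, -116, 0],
    [222, -133, 0],
    [250, -149, 0]
  ],
  "dr": [
    [0, 0, 0.01],
    [0, 0, 0.04],
    [0, 0, 0.07],
    [0, 0, 0.11],
    [0, 0, 0.15],
    [0, 0, 0.19],
    [0, 0, 0.22],
    [0, 0, 0.26],
    [0, 0, 0.29],
    [0, 0, 0.33]
  ],
  "jaw": 80
}}

```text
time: 0.93
position: [0.3764, -0.4135, 0.2392]
tool_rot: [-3.14, 0.092, 0.001]
ft_force: [0.8, -0.8, -0.0]
grip_width: 0.919
grip_force: 0.0
```

```bash
python3 d.py .494 -.2895 .22 -14
```

```text
t 0.93 pos [ 0.3764 -0.4135  0.2392] F [ 0.8 -0.8 -0. ] gw 79.9 gf 0.0
xyz [ 110.1 -130.7   19.2] dr [-0.0003  0.0006  0.1856]
```

Emit:
{"api": "send_rows", "payload": {
  "xyz": [
    [18, -22, 3],
    [36, -43, 6],
    [54, -64, 9],
    [71, -85, 12],
    [86, -102, 15],
    [97, -115, 17],
    [104, -124, 19],
    [108, -129, 19],
    [110, -131, 19],
    [110, -131, 19]
  ],
  "dr": [
    [0, 0, 0.03],
    [0, 0, 0.06],
    [0, 0, 0.09],
    [0, 0, 0.12],
    [0, 0, 0.15],
    [0, 0, 0.17],
    [0, 0, 0.18],
    [0, 0, 0.186],
    [0, 0, 0.186],
    [0, 0, 0.186]
  ]
}}

```text
time: 1.77
position: [0.4931, -0.2905, 0.2204]
tool_rot: [-3.119, 0.38, 0.001]
ft_force: [0.6, -0.1, 0.1]
grip_width: 0.918
grip_force: 0.0
```

```bash
python3 d.py .494 -.2895 .114 -14
```

```text
t 1.77 pos [ 0.4931 -0.2905  0.2204] F [ 0.6 -0.1  0.1] gw 79.9 gf 0.0
xyz [  0.7  -1.2 106.4] dr [0.     0.0003 0.0019]
```

Emit:
{"api": "send_rows", "payload": {
  "xyz": [
    [1, -1, 8],
    [1, -1, 22],
    [1, -1, 38],
    [1, -1, 54],
    [1, -1, 70],
    [1, -1, 84],
    [1, -1, 95],
    [1, -1, 102],
    [1, -1, 106],
    [1, -1, 106]
  ],
  "dr": [
    [0, 0, 0],
    [0, 0, 0],
    [0, 0, 0],
    [0, 0, 0],
    [0, 0, 0],
    [0, 0, 0],
    [0, 0, 0],
    [0, 0, 0],
    [0, 0, 0],
    [0, 0, 0]
  ]
}}

```text
time: 2.6
position: [0.4937, -0.29, 0.1138]
tool_rot: [-3.118, 0.382, 0.002]
ft_force: [-0.3, -0.1, -0.7]
grip_width: 0.922
grip_force: 0.0
```

Emit:
{"api": "send_rows", "payload": {
  "xyz": [
    [0, 0, 0],
    [0, 0, 0],
    [0, 0, 0],
    [0, 0, 0],
    [0, 0, 0],
    [0, 0, 0],
    [0, 0, 0],
    [0, 0, 0],
    [0, 0, 0],
    [0, 0, 0]
  ],
  "dr": [
    [0, 0, 0],
    [0, 0, 0],
    [0, 0, 0],
    [0, 0, 0],
    [0, 0, 0],
    [0, 0, 0],
    [0, 0, 0],
    [0, 0, 0],
    [0, 0, 0],
    [0, 0, 0]
  ],
  "jaw": 25,
  "grip_force": 30
}}

```text
time: 3.43
position: [0.4943, -0.2899, 0.1147]
tool_rot: [3.118, -0.381, 0.0]
ft_force: [-0.4, 0.3, 0.8]
grip_width: 0.457
grip_force: 29.8
```

```bash
python3 d.py .494 -.2895 .214 -14
```

```text
t 3.43 pos [ 0.4943 -0.2899  0.1147] F [-0.4  0.3  0.8] gw 39.8 gf 29.803456175141037
xyz [ -0.4  -0.3 -99.3] dr [ 0.0001 -0.0001  0.0012]
```

Emit:
{"api": "send_rows", "payload": {
  "xyz": [
    [0, 0, 0],
    [0, 0, -4],
    [0, 0, -12],
    [0, 0, -24],
    [0, 0, -38],
    [0, 0, -54],
    [0, 0, -70],
    [0, 0, -84],
    [0, 0, -94],
    [0, 0, -99]
  ],
  "dr": [
    [0, 0, 0],
    [0, 0, 0],
    [0, 0, 0],
    [0, 0, 0],
    [0, 0, 0],
    [0, 0, 0],
    [0, 0, 0],
    [0, 0, 0],
    [0, 0, 0],
    [0, 0, 0]
  ],
  "grip_force": 45
}}

```text
time: 4.27
position: [0.495, -0.2903, 0.2161]
tool_rot: [3.117, -0.381, 0.005]
ft_force: [0.2, 0.1, -2.6]
grip_width: 0.454
grip_force: 44.8
```

```bash
python3 d.py .6277 -.0957 .214 -14; python3 - <<'E'
from tri import *
s=get_image("side")[:,:,::-1]; t=get_image("top")[:,:,::-1]
cv2.imwrite("pics/lift.png",cv2.resize(s[80:280,260:460],None,fx=3,fy=3))
E
```

```text
t 4.27 pos [ 0.495  -0.2903  0.2161] F [ 0.2  0.1 -2.6] gw 39.5 gf 44.755177879706025
xyz [  81.9 -220.9    2.1] dr [ 0.0012 -0.0031  0.0011]
```

View pics/lift.png

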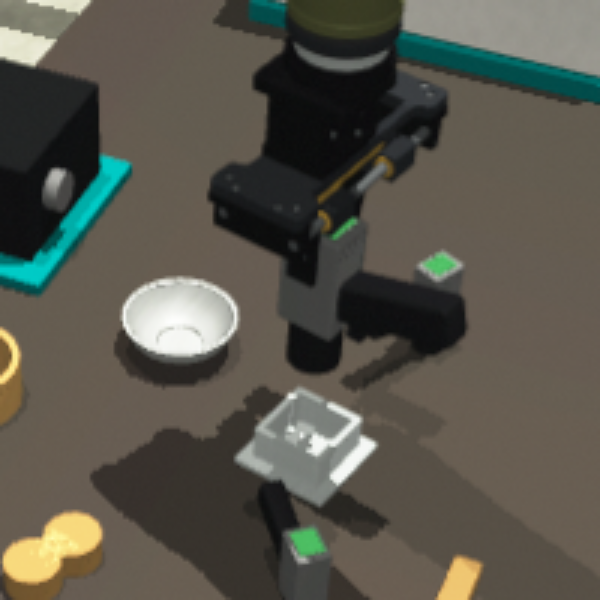

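The gun is held, about upright, with the nose at crop (313,350). The dock is empty at (305,440), and the dog-bone is undisturbed. Next I carry the gun over.

Emit:
{"api": "send_rows", "payload": {
  "xyz": [
    [3, -7, 0],
    [10, -26, 0],
    [20, -53, 0],
    [30, -81, 0],
    [40, -109, 0],
    [51, -137, 0],
    [61, -165, 0],
    [70, -190, 0],
    [77, -208, 0],
    [81, -218, 0]
  ],
  "dr": [
    [0, 0, 0],
    [0, 0, 0],
    [0, 0, 0],
    [0, 0, 0],
    [0, 0, 0],
    [0, 0, 0],
    [0, 0, 0],
    [0, 0, 0],
    [0, 0, 0],
    [0, 0, 0]
  ]
}}

```text
time: 5.2
position: [0.6261, -0.0932, 0.2121]
tool_rot: [-3.117, 0.373, 0.003]
ft_force: [-0.7, 0.3, -1.5]
grip_width: 0.455
grip_force: 44.8
```

```bash
python3 d.py .6277 -.0957 .174 -14
```

```text
t 5.2 pos [ 0.6261 -0.0932  0.2121] F [-0.7  0.3 -1.5] gw 39.6 gf 44.75535244680941
xyz [ 2.2  2.1 38.1] dr [-0.0024  0.0021  0.0059]
```

Emit:
{"api": "send_rows", "payload": {
  "xyz": [
    [1, 1, 2],
    [1, 1, 7],
    [2, 2, 13],
    [2, 2, 19],
    [2, 2, 25],
    [2, 2, 30],
    [2, 2, 34],
    [2, 2, 37],
    [2, 2, 38],
    [2, 2, 38]
  ],
  "dr": [
    [0, 0, 0],
    [0, 0, 0],
    [0, 0, 0],
    [0, 0, 0],
    [0, 0, 0],
    [0, 0, 0],
    [0, 0, 0],
    [0, 0, 0],
    [0, 0, 0],
    [0, 0, 0]
  ]
}}

```text
time: 6.03
position: [0.6267, -0.1002, 0.1753]
tool_rot: [3.118, -0.381, -0.0]
ft_force: [0.0, -0.7, -1.3]
grip_width: 0.455
grip_force: 44.8
```

```bash
python3 d.py .6277 -.0957 .174 -14; python3 - <<'E'
from tri import *
s=get_image("side")[:,:,::-1]; t=get_image("top")[:,:,::-1]
cv2.imwrite("pics/aim_s.png",s); cv2.imwrite("pics/aim_t.png",t)
x,y=.6277,-.0957; M=R.from_euler("z",-14,degrees=True)
v=s.copy()
big=cv2.resize(s[120:300,220:400],None,fx=3.3,fy=3.3,interpolation=cv2.INTER_CUBIC)
def d(p,c): 
    q=((proj("side",p)-[220,120]+.5)*3.3).astype(int); cv2.circle(big,tuple(map(int,q)),2,c,-1)
for a,b,z in [(i*.025,j*.02,k) for i in(-1,1) for j in(-1,1) for k in(.105,.195)]: d(M.apply([a,b,0])+[x,y,z],(0,0,255))
for w in np.linspace(0,6.28,24): d([x+.021*np.cos(w),y+.021*np.sin(w),.065],(255,0,255))
d([x,y,.025],(255,0,0))
cv2.imwrite("pics/aimc.png",big)
E
```

```text
t 6.03 pos [ 0.6267 -0.1002  0.1753] F [ 0.  -0.7 -1.3] gw 39.6 gf 44.7557127289474
xyz [-0.1 -4.6  1.3] dr [0.0001 0.0003 0.0012]
```

View pics/aimc.png

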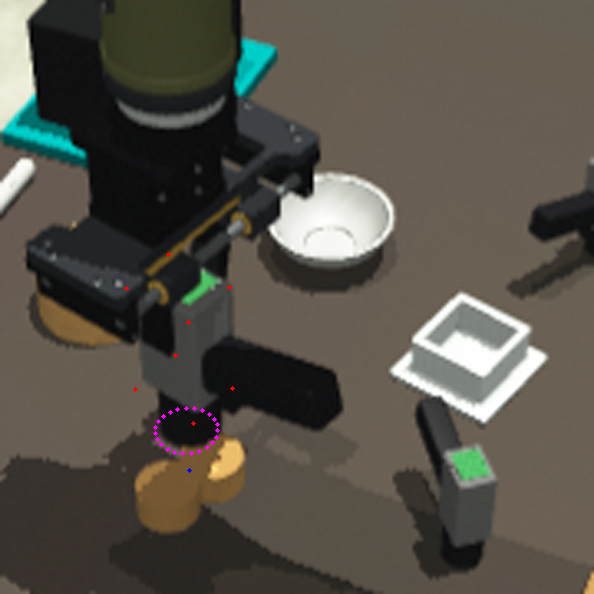

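The nose is at crop (188,425), about 4 mm beyond the aim, which matches the measured TCP error. Correcting.

Emit:
{"api": "send_rows", "payload": {
  "xyz": [
    [0, -1, 0],
    [0, -2, 0.5],
    [0, -3, 1],
    [0, -4, 1],
    [0, -4.6, 1.3],
    [0, -4.6, 1.3],
    [0, -4.6, 1.3],
    [0, -4.6, 1.3],
    [0, -4.6, 1.3],
    [0, -4.6, 1.3]
  ],
  "dr": [
    [0, 0, 0],
    [0, 0, 0],
    [0, 0, 0],
    [0, 0, 0],
    [0, 0, 0],
    [0, 0, 0],
    [0, 0, 0],
    [0, 0, 0],
    [0, 0, 0],
    [0, 0, 0]
  ]
}}

```text
time: 6.97
position: [0.6279, -0.0959, 0.1742]
tool_rot: [3.118, -0.381, -0.0]
ft_force: [0.0, 0.1, -0.7]
grip_width: 0.458
grip_force: 44.8
```

```bash
python3 d.py .6277 -.0957 .174 -14; python3 - <<'E'
from tri import *
s=get_image("side")[:,:,::-1]
st=get_state(); x,y,z=st["position"]; z-=.1087; M=R.from_euler("z",-14,degrees=True)
big=cv2.resize(s[190:280,245:345],None,fx=6,fy=6,interpolation=cv2.INTER_CUBIC)
def d(p,c): 
    q=((proj("side",p)-[245,190]+.5)*6).astype(int); cv2.circle(big,tuple(map(int,q)),2,c,-1)
for a,b,k in [(i*.025,j*.02,k) for i in(-1,1) for j in(-1,1) for k in(.04,.13)]: d(M.apply([a,b,0])+[x,y,z+k],(0,0,255))
for w in np.linspace(0,6.28,40): d([x+.021*np.cos(w),y+.021*np.sin(w),z],(255,0,255))
d([.6277,-.0957,.025],(255,0,0))
cv2.imwrite("pics/aimc2.png",np.clip(big*1.6,0,255))
E
```

```text
t 6.97 pos [ 0.6279 -0.0959  0.1742] F [ 0.   0.1 -0.7] gw 39.8 gf 44.755624663084745
xyz [-0.2 -0.1  0.2] dr [0.0001 0.     0.001 ][ WARN:0@0.564] global loadsave.cpp:1063 imwrite_ Unsupported depth image for selected encoder is fallbacked to CV_8U.
```

View pics/aimc2.png

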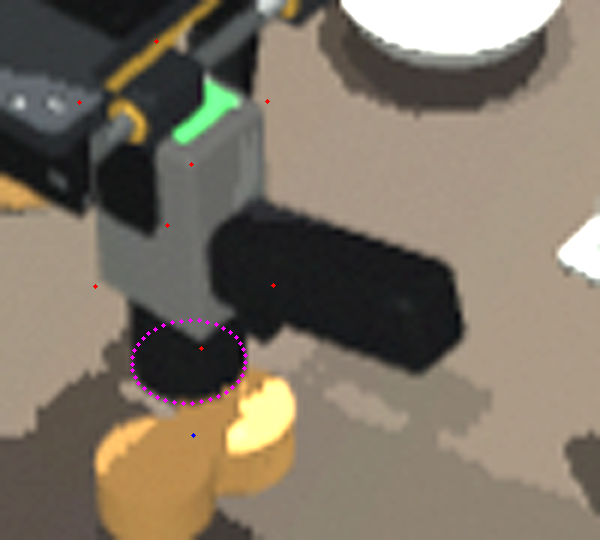

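The nose bottom matches the predicted lens circle. The barrel's lower edge looks slightly off, so I'll overlay the docked (upright) view in the same way to rule out tilt.

```bash
python3 - <<'E'
from tri import *
s=cv2.imread("pics/side0.png")
x,y,z=.4943,-.2899,.006; M=R.from_euler("z",-14,degrees=True)
big=cv2.resize(s[165:255,330:430],None,fx=6,fy=6,interpolation=cv2.INTER_CUBIC)
def d(p,c): 
    q=((proj("side",p)-[330,165]+.5)*6).astype(int); cv2.circle(big,tuple(map(int,q)),2,c,-1)
for a,b,k in [(i*.025,j*.02,k) for i in(-1,1) for j in(-1,1) for k in(.04,.13)]: d(M.apply([a,b,0])+[x,y,z+k],(0,0,255))
for k in(.055,.115):
  for b in(-.014,.014): d(M.apply([-.122,b,0])+[x,y,z+k],(255,255,0))
cv2.imwrite("pics/dock0.png",np.clip(big*1.3,0,255).astype(np.uint8))
E
```

```text
(no output)
```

View pics/dock0.png

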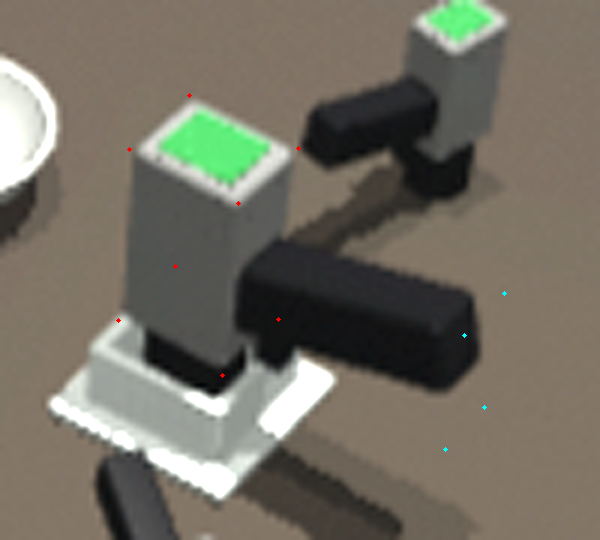

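```bash
python3 - <<'E'
from tri import *
st=get_state(); M=R.from_euler("z",-14,degrees=True)
g0=np.array([.4943,-.2899,.006]); g1=st["position"]-[0,0,.1087]
def corr(zp,b):
    uv=np.array(zp)/6+[330,165]-.5; o,d=ray("side",uv); o,d=M.inv().apply(o-g0),M.inv().apply(d)
    p=o+d*(b-o[1])/d[1]; 
    for tilt in(0,2,4):  # rotation about gun y through grip
        q=R.from_euler("y",-tilt,degrees=True).apply(p-[0,0,.11])+[0,0,.11]
        print(tilt,p.round(4),((proj("side",M.apply(q)+g1)-[245,190]+.5)*6).round())
print("handle end low: obs 418,373");corr((440,390),.014)
print("handle end top: obs 455,265 (approx)");corr((430,320),.014)
print("front bottom corner: obs 205,338");corr((218,362),.02)
print("left bottom: obs 100,262");corr((125,312),.02)
E
```

```text
handle end low: obs 418,373
0 [-0.1157  0.014   0.0828] [415. 371.]
2 [-0.1157  0.014   0.0828] [412. 378.]
4 [-0.1157  0.014   0.0828] [409. 385.]
handle end top: obs 455,265 (approx)
0 [-0.1072  0.014   0.1139] [395. 296.]
2 [-0.1072  0.014   0.1139] [395. 304.]
4 [-0.1072  0.014   0.1139] [395. 312.]
front bottom corner: obs 205,338
0 [-0.0226  0.02    0.0458] [196. 334.]
2 [-0.0226  0.02    0.0458] [191. 333.]
4 [-0.0226  0.02    0.0458] [186. 331.]
left bottom: obs 100,262
0 [0.022  0.02   0.0466] [101. 277.]
2 [0.022  0.02   0.0466] [ 96. 273.]
4 [0.022  0.02   0.0466] [ 91. 269.]
```

There's no tilt: the handle end matches the 0° prediction within 1 px. Now hold still for 2.5 s.

Emit:
{"api": "send_rows", "payload": {
  "xyz": [
    [0, 0, 0],
    [0, 0, 0],
    [0, 0, 0],
    [0, 0, 0],
    [0, 0, 0],
    [0, 0, 0],
    [0, 0, 0],
    [0, 0, 0],
    [0, 0, 0],
    [0, 0, 0]
  ],
  "dr": [
    [0, 0, 0],
    [0, 0, 0],
    [0, 0, 0],
    [0, 0, 0],
    [0, 0, 0],
    [0, 0, 0],
    [0, 0, 0],
    [0, 0, 0],
    [0, 0, 0],
    [0, 0, 0]
  ]
}}

```text
time: 7.85
position: [0.6279, -0.0958, 0.1743]
tool_rot: [3.118, -0.381, 0.0]
ft_force: [-0.1, -0.6, -1.6]
grip_width: 0.46
grip_force: 44.8
```

Emit:
{"api": "send_rows", "payload": {
  "xyz": [
    [0, 0, 0],
    [0, 0, 0],
    [0, 0, 0],
    [0, 0, 0],
    [0, 0, 0],
    [0, 0, 0],
    [0, 0, 0],
    [0, 0, 0],
    [0, 0, 0],
    [0, 0, 0]
  ],
  "dr": [
    [0, 0, 0],
    [0, 0, 0],
    [0, 0, 0],
    [0, 0, 0],
    [0, 0, 0],
    [0, 0, 0],
    [0, 0, 0],
    [0, 0, 0],
    [0, 0, 0],
    [0, 0, 0]
  ]
}}

```text
time: 8.68
position: [0.6279, -0.0958, 0.1742]
tool_rot: [3.118, -0.381, -0.0]
ft_force: [-0.6, 0.3, -1.8]
grip_width: 0.458
grip_force: 44.8
```

Emit:
{"api": "send_rows", "payload": {
  "xyz": [
    [0, 0, 0],
    [0, 0, 0],
    [0, 0, 0],
    [0, 0, 0],
    [0, 0, 0],
    [0, 0, 0],
    [0, 0, 0],
    [0, 0, 0],
    [0, 0, 0],
    [0, 0, 0]
  ],
  "dr": [
    [0, 0, 0],
    [0, 0, 0],
    [0, 0, 0],
    [0, 0, 0],
    [0, 0, 0],
    [0, 0, 0],
    [0, 0, 0],
    [0, 0, 0],
    [0, 0, 0],
    [0, 0, 0]
  ]
}}

```text
time: 9.52
position: [0.6279, -0.0958, 0.1742]
tool_rot: [3.118, -0.381, 0.0]
ft_force: [0.2, -0.7, -1.5]
grip_width: 0.456
grip_force: 44.8
```

Emit:
{"api": "send_rows", "payload": {
  "xyz": [
    [0, 0, -2],
    [0, 0, -7],
    [0, 0, -13],
    [0, 0, -19],
    [0, 0, -25],
    [0, 0, -31],
    [0, 0, -36],
    [0, 0, -39],
    [0, 0, -40],
    [0, 0, -40]
  ],
  "dr": [
    [0, 0, 0],
    [0, 0, 0],
    [0, 0, 0],
    [0, 0, 0],
    [0, 0, 0],
    [0, 0, 0],
    [0, 0, 0],
    [0, 0, 0],
    [0, 0, 0],
    [0, 0, 0]
  ]
}}

```text
time: 10.35
position: [0.628, -0.0958, 0.2145]
tool_rot: [3.118, -0.381, 0.001]
ft_force: [0.1, -0.1, -1.3]
grip_width: 0.452
grip_force: 44.8
```

```bash
python3 d.py .4943 -.2899 .214 -14
```

```text
t 10.35 pos [ 0.628  -0.0958  0.2145] F [ 0.1 -0.1 -1.3] gw 39.3 gf 44.75563829764724
xyz [-83.  220.6   0.5] dr [ 0.0001 -0.0004  0.0011]
```

Emit:
{"api": "send_rows", "payload": {
  "xyz": [
    [-3, 7, 0],
    [-10, 26, 0],
    [-20, 54, 0],
    [-31, 83, 0],
    [-42, 112, 0],
    [-53, 141, 0],
    [-64, 169, 0],
    [-73, 194, 0],
    [-80, 212, 0],
    [-83, 220.6, 0]
  ],
  "dr": [
    [0, 0, 0],
    [0, 0, 0],
    [0, 0, 0],
    [0, 0, 0],
    [0, 0, 0],
    [0, 0, 0],
    [0, 0, 0],
    [0, 0, 0],
    [0, 0, 0],
    [0, 0, 0]
  ]
}}

```text
time: 11.18
position: [0.4911, -0.2938, 0.2138]
tool_rot: [3.116, -0.389, -0.003]
ft_force: [-0.1, -0.2, -1.2]
grip_width: 0.455
grip_force: 44.8
```

Emit:
{"api": "send_rows", "payload": {
  "xyz": [
    [0, 0, 2],
    [0, 0, 7],
    [0, 0, 13],
    [0, 0, 20],
    [0, 0, 27],
    [0, 0, 33],
    [0, 0, 37],
    [0, 0, 39],
    [0, 0, 40],
    [0, 0, 40]
  ],
  "dr": [
    [0, 0, 0],
    [0, 0, 0],
    [0, 0, 0],
    [0, 0, 0],
    [0, 0, 0],
    [0, 0, 0],
    [0, 0, 0],
    [0, 0, 0],
    [0, 0, 0],
    [0, 0, 0]
  ]
}}

```text
time: 12.02
position: [0.4943, -0.2899, 0.1741]
tool_rot: [3.118, -0.381, -0.0]
ft_force: [-0.2, 1.0, -2.2]
grip_width: 0.453
grip_force: 44.8
```

```bash
python3 d.py .4943 -.2899 .1147 -14
```

```text
t 12.02 pos [ 0.4943 -0.2899  0.1741] F [-0.2  1.  -2.2] gw 39.4 gf 44.75565338507295
xyz [ 0.   0.  59.4] dr [0.     0.0001 0.0012]
```

Exactly over the dock. Lowering, slowing near the floor.

Emit:
{"api": "send_rows", "payload": {
  "xyz": [
    [0, 0, 3],
    [0, 0, 9],
    [0, 0, 16],
    [0, 0, 24],
    [0, 0, 31],
    [0, 0, 37],
    [0, 0, 42],
    [0, 0, 46],
    [0, 0, 49],
    [0, 0, 50]
  ],
  "dr": [
    [0, 0, 0],
    [0, 0, 0],
    [0, 0, 0],
    [0, 0, 0],
    [0, 0, 0],
    [0, 0, 0],
    [0, 0, 0],
    [0, 0, 0],
    [0, 0, 0],
    [0, 0, 0]
  ]
}}

```text
time: 12.85
position: [0.4941, -0.2898, 0.1237]
tool_rot: [-3.118, 0.381, 0.001]
ft_force: [-0.1, 0.0, -1.7]
grip_width: 0.456
grip_force: 44.8
```

Emit:
{"api": "send_rows", "payload": {
  "xyz": [
    [0, 0, 1],
    [0, 0, 2.5],
    [0, 0, 4],
    [0, 0, 5.5],
    [0, 0, 7],
    [0, 0, 8],
    [0, 0, 8.5],
    [0, 0, 9],
    [0, 0, 9.2],
    [0, 0, 9.2]
  ],
  "dr": [
    [0, 0, 0],
    [0, 0, 0],
    [0, 0, 0],
    [0, 0, 0],
    [0, 0, 0],
    [0, 0, 0],
    [0, 0, 0],
    [0, 0, 0],
    [0, 0, 0],
    [0, 0, 0]
  ]
}}

```text
time: 13.68
position: [0.4942, -0.2899, 0.115]
tool_rot: [3.118, -0.381, -0.0]
ft_force: [-0.0, 1.0, -2.0]
grip_width: 0.458
grip_force: 44.8
```

```bash
python3 d.py .4943 -.2899 .1147 -14
```

```text
t 13.68 pos [ 0.4942 -0.2899  0.115 ] F [-0.  1. -2.] gw 39.8 gf 44.755763467401266
xyz [ 0.1 -0.1  0.3] dr [0.0001 0.     0.0011]
```

Not yet bearing on the floor (still -2 N); easing down a little more.

Emit:
{"api": "send_rows", "payload": {
  "xyz": [
    [0, 0, 0.2],
    [0, 0, 0.4],
    [0, 0, 0.6],
    [0, 0, 0.8],
    [0, 0, 0.8],
    [0, 0, 0.8],
    [0, 0, 0.8],
    [0, 0, 0.8],
    [0, 0, 0.8],
    [0, 0, 0.8]
  ],
  "dr": [
    [0, 0, 0],
    [0, 0, 0],
    [0, 0, 0],
    [0, 0, 0],
    [0, 0, 0],
    [0, 0, 0],
    [0, 0, 0],
    [0, 0, 0],
    [0, 0, 0],
    [0, 0, 0]
  ]
}}

```text
time: 14.52
position: [0.4944, -0.29, 0.1146]
tool_rot: [3.118, -0.381, 0.001]
ft_force: [-1.7, 1.2, 3.3]
grip_width: 0.458
grip_force: 44.8
```

Contact with the floor (+5 N change). Release gently, then retreat.

Emit:
{"api": "send_rows", "payload": {
  "xyz": [
    [0, 0, 0],
    [0, 0, 0],
    [0, 0, 0],
    [0, 0, 0],
    [0, 0, 0],
    [0, 0, 0],
    [0, 0, 0],
    [0, 0, 0],
    [0, 0, 0],
    [0, 0, 0]
  ],
  "dr": [
    [0, 0, 0],
    [0, 0, 0],
    [0, 0, 0],
    [0, 0, 0],
    [0, 0, 0],
    [0, 0, 0],
    [0, 0, 0],
    [0, 0, 0],
    [0, 0, 0],
    [0, 0, 0]
  ],
  "jaw": 80
}}

```text
time: 15.35
position: [0.4943, -0.2899, 0.1142]
tool_rot: [3.118, -0.381, 0.0]
ft_force: [0.5, 0.7, -0.6]
grip_width: 0.912
grip_force: 0.0
```

Emit:
{"api": "send_rows", "payload": {
  "xyz": [
    [0, 0, -3],
    [0, 0, -10],
    [0, 0, -20],
    [0, 0, -32],
    [0, 0, -46],
    [0, 0, -62],
    [0, 0, -80],
    [0, 0, -100],
    [0, 0, -115],
    [0, 0, -125]
  ],
  "dr": [
    [0, 0, 0],
    [0, 0, 0],
    [0, 0, 0],
    [0, 0, 0],
    [0, 0, 0],
    [0, 0, 0],
    [0, 0, 0],
    [0, 0, 0],
    [0, 0, 0],
    [0, 0, 0]
  ]
}}

```text
time: 16.18
position: [0.4952, -0.2903, 0.2428]
tool_rot: [3.116, -0.381, 0.006]
ft_force: [0.8, 0.3, -0.2]
grip_width: 0.918
grip_force: 0.0
```

Emit:
{"api": "send_rows", "payload": {
  "xyz": [
    [-2, 5, 0],
    [-8, 20, 0],
    [-16, 40, 0],
    [-26, 62, 0],
    [-36, 84, 0],
    [-46, 106, 0],
    [-55, 126, 0],
    [-62, 140, 0],
    [-66, 148, 0],
    [-67, 150, 0]
  ],
  "dr": [
    [0, 0, 0],
    [0, 0, 0],
    [0, 0, 0],
    [0, 0, 0],
    [0, 0, 0],
    [0, 0, 0],
    [0, 0, 0],
    [0, 0, 0],
    [0, 0, 0],
    [0, 0, 0]
  ]
}}

```text
time: 17.02
position: [0.391, -0.421, 0.2386]
tool_rot: [3.118, -0.386, -0.002]
ft_force: [-0.6, -0.3, 0.0]
grip_width: 0.918
grip_force: 0.0
```

```bash
python3 - <<'E'
from tri import *
s=get_image("side")[:,:,::-1]; t=get_image("top")[:,:,::-1]; print(get_state()["time"])
for n,im in(("top",t),("side",s)):
    for c_,a,l in blobs(mask(im,(45,40,60),(85,255,255))): print(n,"green",c_,a)
for n,im,(x0,x1,y0,y1) in(("top",t,(285,335,190,230)),("side",s,(255,300,245,285))):
    m=(im.max(2)>(215 if n=="top" else 190)).astype(np.uint8);k=np.zeros_like(m);k[y0:y1,x0:x1]=1
    for c_,a,l in blobs(m*k,60): print(n,"bone",c_,a)
cv2.imwrite("pics/end.png",np.hstack([cv2.resize(s[120:300,240:440],None,fx=2,fy=2),cv2.resize(t[180:340,280:480],None,fx=2,fy=2,)[:360] if 0 else cv2.resize(t[160:340,280:480],None,fx=2,fy=2)]))
E
```

```text
17.1167
top green [401.5 265.1] 215
top green [473.3 286.8] 102
top green [322.7 292.2] 86
side green [406.5 167.5] 63
side green [365.4 189. ] 142
side green [361.9 260.4] 84
top bone [309.8 210.6] 561
side bone [276.8 262. ] 443
```

View pics/end.png

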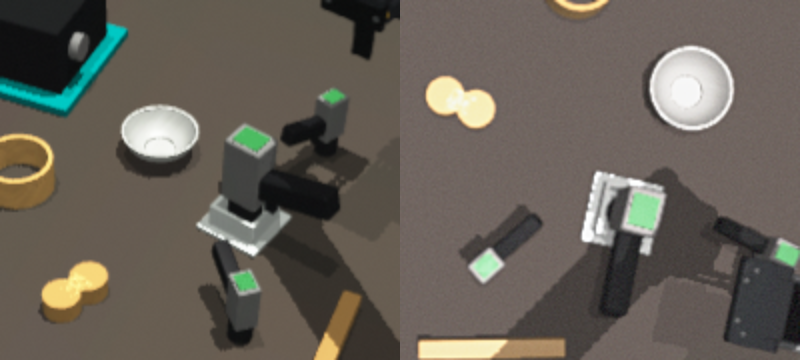

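The gun is upright in its dock (side display at (365.4,189.0) and top at (401.5,265.1), both as at the start), and the dog-bone hasn't moved. Handing in.

```bash
python3 -c "
from bench import *
print(close_job())"
```

```text
the job is handed in; nothing more can be done
None
```

The job is handed in: the largest thermometer gun was held about 4 cm above the middle of the dog-bone core, pointing straight down, for 2.5 s, then stood back fully down in its dock and released, with the core unmoved, in about 17 s.

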